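Latch the lifting hook onto the engine's stud

TASK

Take the lifting hook (the one with the open mouth, not the plain bar beside it) out of the wooden rack, lay it flat on the plywood board and let go of it. Then take it again by its shank and push its mouth onto the headed stud in front of the engine, fully home, until the sprung latch has flipped open and shut again behind the stud; leave it lying flat on the cradle deck, hooked on. Leave the plain bar in the rack and the bottle and the tin beside the engine where they stand.

Things in the scene. Friction and masses are not known exactly. Their poses are not given: they have to be found in the camera images.
- hook_grip (a point): Lifting hook, grey alloy, 0.6 kg, 198 x 68 x 24 mm, stood on edge in a rack slot. Point: middle of the shank, mid width and thickness, near the centre of mass. Own x runs along the hook to its mouth; y through the thickness (vertical, either way up, once laid flat); z across the width (up in the rack). Shank 40 mm wide (z +-20), x -50 to 22 mm. Tail plate with eye: 68 wide, x -90 to -50.
- hook_bowl (a point): Bottom of the hook's mouth: where the stud's axis lies when fully home. 46 mm from hook_grip along the hook's +x, same axes, mid width and thickness.
- hook_mouth (a point): Open end of the hook's mouth, 108 mm from hook_grip along +x, same axes. Head 68 mm wide, from 22 to 108 mm ahead of hook_grip; the mouth is a slot 28 mm wide (z +-14) from 36 mm on, its tips flaring to 50 mm over the last 18 mm.
- latch (a joint): Sprung latch across the mouth: steel flap 30 x 16 x 6 mm, pivoted at the slot's +z side 89 mm ahead of hook_grip. 0 = shut (spring), up to 1.5 rad as it is pushed inwards, folded along the slot's side; it swings inwards only. The stud opens it with about 4 to 10 N along the hook; it springs shut only once the stud is within about 4 mm of the mouth's bottom.
- stud (a point): Fixed upright steel stud in front of the black engine: pin 20 mm diameter, 34 mm tall from deck to head; head 38 mm diameter, 8 mm thick (will not pass through the mouth), its top 54 mm above the bench. Point: on the axis, 12 mm above the deck, half a hook's thickness. x points to the engine (front 75 mm away), z up.
- cradle: Engine cradle, fixed; origin on the stud's axis at bench level, axes as the stud's. Its deck is a flat grey plate, top 12 mm above the bench, 140 mm wide, reaching 130 mm out from the stud towards -x; the way in from -x is clear.
- board_top (a point): Middle of the top of the plywood board lying on the bench, 240 mm (own x) by 200 mm (own y), top 8 mm above the bench. Fixed.
- rack_top (a point): Middle of the top of the wooden rack's base, 10 mm above the bench, 210 (own x) by 150 mm (y). Fixed. Two slots 28 mm wide run along x at y = +42 and -42 mm. Each holds one thing on edge between four posts, 32 mm high above the base, at x = -75 and +70 mm (22 mm long in x, 8 mm thick); from x = -64 to +59 the sides are open.
- bar_mid (a point): Middle of the plain bar standing in the rack's other slot: same alloy, thickness and width as the hook, 180 mm long, with an eye plate at both ends and no mouth. Not to be moved.
- oil: Upright plastic bottle, 72 mm diameter, 200 mm high; origin under its base. To be left alone.
- tin: Upright tin, 90 mm diameter, 130 mm high; origin under its base. To be left alone.
Mind the look-alikes: they are no part of the job. What is shaped like the part that bears hook_grip but pink is not meant.

How it is judged:
By the outcome, as a careful person would: the job done as asked, in the order asked, and still so for the second after the job is handed in, with the robot touching nothing.
It also fails if it takes over 67 s, if anything falls off the work surface, if the arm or the gripper's body presses on something with over 40 N, if the wrist force passes 120 N, or if a joint passes its speed limit or range.

ROBOT

A 7-joint arm with a two-finger parallel gripper is mounted at the origin on the work surface. World frame = base frame: x ahead of the robot, y to its left, z up, the work surface at z = 0. Lengths are in m, angles in rad, forces in N, time in s.
With the tool pointing down it reaches from about 0.4 to 0.85 m from the base axis. Payload 10.4 kg.
Tool frame: the origin (TCP) lies at the very end of the fingers, on their centre line; the grasp point (between the pads) lies 19 mm behind it; z points along the fingers, y is the line along which they close (so a half turn about z gives the same grasp; the last joint's range is limited). The gripper opens to 87 mm and grips with 3 to 60 N. Pads are 19 mm wide; open, the fingers measure 117 mm over their backs; the gripper's body (75 mm by 190 mm) begins 51 mm behind the grasp point.
Start: joints at [1.173, 0.332, -0.065, 1.46, 0.022, 1.35, -0.088], TCP at [0.229, -0.582, 0.196] pointing down, gripper open.
Joint ranges: [-2.6, 2.6], [-0.5, 2.12], [-1.47, 1.34], [0.16, 2.42], [-1.27, 4.41], [0.06, 2.06], [-2.6, 2.6]. Speed limits (rad/s): [2.22, 2.22, 2.79, 2.79, 3.14, 3.14, 3.14].

INTERFACE

Orientations are given as a unit quaternion [x, y, z, w].
In Python, from bench import * gives the robot as it stands.
- The arm moves only by the tool step_arm, never from a script. Its arguments are lists of equal length, an entry for each row: "delta_pos": the shift along the world's x, y, z in units of 25 mm (1.0 is 25 mm), a list of three; "turn": the turn about the world's z in units of 0.12 rad (1.0 is 0.12 rad). In form: {"delta_pos": [[tx, ty, tz], ...], "turn": [turn, ...]}. A call has 1 to 12 rows; each row shifts and turns the commanded pose from where the row before left it; what a row does not reach is not made up. A row lasts 1/10 s, in which the tool goes at most 50 mm and 8.59 degrees, less where a joint would pass 70% of its speed; a pose out of reach is approached as far as the arm can. A call with a number of a shift or a turn outside -1 to 1 is refused whole. A call with a gripper value outside its range is refused whole. "grip" is the closure, from 0 (fully open) to 1 (shut), set as the call begins (left out, the last holds). The fingers move at their own pace and stop on an object; "newtons" is the grip in N (left out, the last holds). Time passes only in rows, so rows that do not move let the fingers close. It gives the time, the measured TCP pose, the force, the opening and the grip force at its end, in the units of the state.
- read_state(): the state, without advancing time (a new reading comes with each control period).
- camera(name): name is "side" or "top" or "wrist"; returns a dict with "image" (480x640x3 uint8, red, green, blue), "z_map" (480x640 float32, m along the optical axis (not along the pixel's ray), 0 where there is no reading), "mtx" (3x3 intrinsics, pixels), "dist" ([k1, k2, p1, p2, k3] as OpenCV has them; the pictures are not rectified), "view" (4x4, takes a point from world to camera coordinates). Camera axes: x right, y up, looking along -z (the intrinsics and any distortion apply to the point x, -y, -z); pixel columns grow to the right and rows downward; lengths in m; the calibration is good to about 2 mm. A picture is of the moment at which its call begins.
- close_job(): hands the job in; it is judged then, once.
The state is a dict: "time": time; "joint_positions": joint angles; "joint_vel": joint speeds; "joint_torque": joint torques, N m; "ee_pos": TCP position; "eef_rot": TCP orientation; "ft_force": force on the tool from outside, world axes, zero at the start; "torque": the same for the moment, N m; "width": finger opening in m; "grip_force": force on a finger pad.
Only numpy, scipy, OpenCV 4.12 (cv2) and the standard library are available. Lean on these libraries where they do the work, as an engineer would, in place of code of your own. Each camera call takes 0.05 s, during which the arm holds its last target. There are 200 camera calls.

## Working session

There is one attempt and no reset: what is moved stays moved. The work goes in short steps, Python scripts to look and compute and a tool call to move; the robot and the scene stay as the last step left them, time stands still between calls to the robot, and variables do not carry over. Pictures are saved under pics/ and viewed, at most 10 in all, crops included, and the job is handed in when it is done.

Besides the shell and the picture viewer there is one more tool, called in YAML: its name, and indented under it one key for each argument. step_arm: Moves the arm, as the interface text tells. Shifts and turns lie within -1 to 1; 1 stands for 25 mm of shift or 0.12 rad of turn. Its arguments: {"type":"object","properties":{"delta_pos":{"type":"array"},"turn":{"type":"array"},"grip":{"type":"number"},"newtons":{"type":"number"}},"required":["delta_pos","turn"]}

```bash
mkdir -p pics
cat > h.py <<'E'
from bench import *
import numpy as np, cv2
def snap(n,f=None):
    c=camera(n)
    if f: cv2.imwrite('pics/'+f,c['image'][:,:,::-1])
    np.savez('/tmp/%s.npz'%n,**{k:np.array(v) for k,v in c.items()})
    return c
def load(n): return dict(np.load('/tmp/%s.npz'%n))
def rays(c,px):
    px=np.array(px,float).reshape(-1,1,2)
    u=cv2.undistortPoints(px,np.array(c['mtx'],float),np.array(c['dist'],float))[:,0]
    d=np.c_[u[:,0],-u[:,1],-np.ones(len(u))]
    V=np.array(c['view']);R=V[:3,:3];t=V[:3,3]
    return -R.T@t, d@R
def plane(c,px,z):
    o,d=rays(c,px); return o+d*((z-o[2])/d[:,2])[:,None]
def depth(c,px):
    o,d=rays(c,px); z=np.array([c['z_map'][int(round(v)),int(round(u))] for u,v in np.array(px).reshape(-1,2)])
    return o+d*z[:,None]
def proj(c,P):
    V=np.array(c['view']);q=np.array(P,float).reshape(-1,3)@V[:3,:3].T+V[:3,3]
    q=q*[1,-1,-1]
    return cv2.projectPoints(q,np.zeros(3),np.zeros(3),np.array(c['mtx'],float),np.array(c['dist'],float))[0][:,0]
E
python3 - <<'E'
from h import *
for n in ('top','side'):
    c=snap(n,n+'0.png'); print(n,rays(c,[[320,240]]))
s=read_state(); print(s)
E
```

```text
top (array([0.34451252, 0.02030598, 1.45151218]), array([[ 0.06612811, -0.02464712, -0.99750708]]))
side (array([0.36624425, 1.18003765, 0.84102368]), array([[ 0.07155989, -0.84511223, -0.5300578 ]]))
{'time': 0.1, 'joint_positions': array([ 1.17339453,  0.3327848 , -0.06469264,  1.46087756,  0.02162065,
        1.34987537, -0.08852896]), 'joint_vel': array([ 0.00068922, -0.00180392,  0.0012208 , -0.00348132,  0.00110953,
        0.00029054, -0.0004521 ]), 'joint_torque': array([ 1.52610348e-03, -6.24545288e+01,  2.46192719e-02, -3.90719140e+01,
       -6.15133275e-02,  3.66870733e-02,  9.34742161e-06]), 'ee_pos': array([ 0.22865019, -0.58126546,  0.19523875]), 'eef_rot': array([ 9.82492683e-01,  1.86300128e-01, -1.55075237e-04, -6.04972233e-04]), 'ft_force': array([ 0.27227958, -0.55381515, -0.29170069]), 'torque': array([-0.04788353, -0.00749414,  0.01008128]), 'grip_force': 0.0, 'width': 0.08692685892751194}
```

View pics/top0.png

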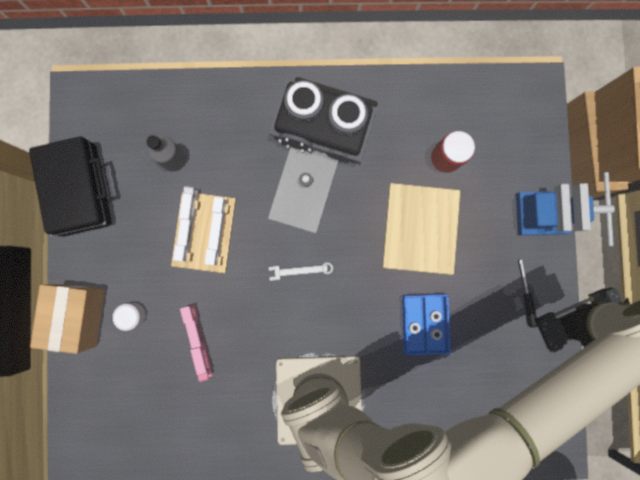

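View pics/side0.png

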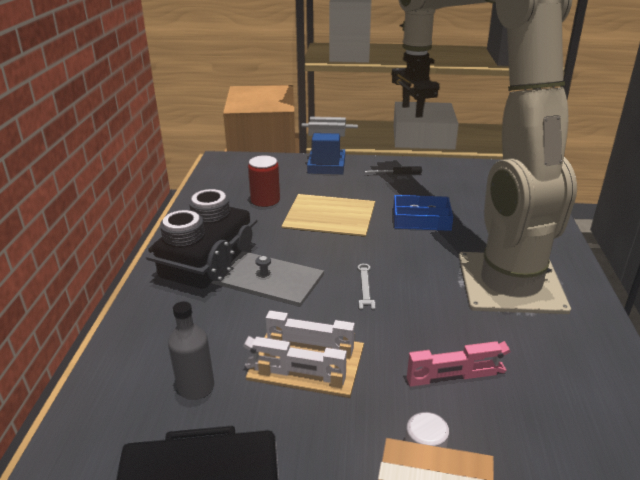

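Top view: rack at (203,232) with grey items at (185,225) and (216,230), a pink look-alike at (197,343), the spanner at (300,270). The board is at (422,228), the stud at (306,180), the bottle at (160,150) and the tin at (455,150). Candidates for the hook are the rack's left item, its right item and the pink one (ruled out by colour), so I'll check a crop of the two grey ones.

Run:
```python
from h import *
t=load('top');s=load('side')
a=cv2.resize(t['image'][170:290,160:250],None,fx=4.5,fy=4.5,interpolation=cv2.INTER_CUBIC)
b=cv2.resize(s['image'][300:400,235:375],None,fx=2.8,fy=2.8,interpolation=cv2.INTER_CUBIC)
W=np.zeros((540,800,3),np.uint8);W[:,:405]=a[:540];W[:280,408:800]=b
cv2.imwrite('pics/c1.png',W[:,:,::-1])
for p in [(203,232),(422,228),(306,180),(185,225),(216,230)]: print(p,depth(t,[p]).round(3))
```

```text
(203, 232) [[0.471 0.31  0.01 ]]
(422, 228) [[ 0.466 -0.304  0.006]]
(306, 180) [[0.602 0.019 0.058]]
(185, 225) [[0.487 0.348 0.059]]
(216, 230) [[0.471 0.265 0.061]]
```

View pics/c1.png

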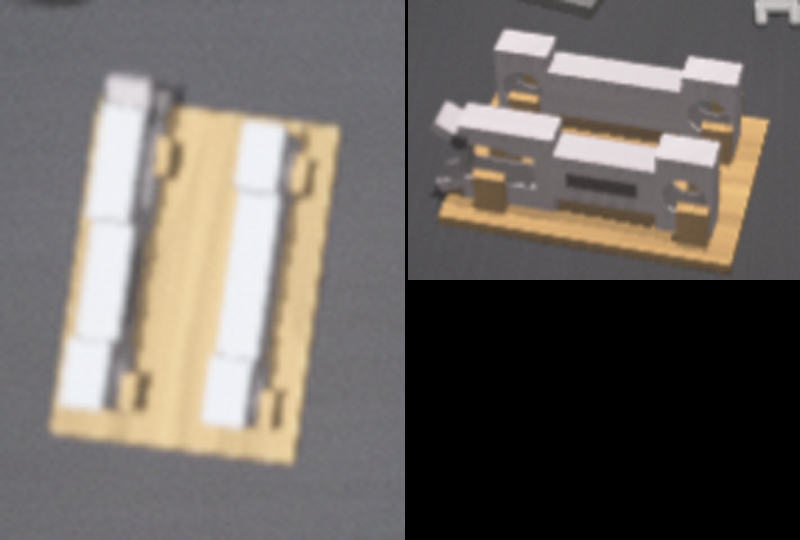

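The left rack item, front in the side view, is the hook: its mouth and latch are at the crop's top end (about (130,90) in the crop), facing +x, and it has the shank stripe. The right item has eye plates at both ends, so it is the bar. Now measuring.

Run:
```python
from h import *
t=load('top');im=t['image'];hsv=cv2.cvtColor(im,cv2.COLOR_RGB2HSV)
def blobs(m,amin):
    cs,_=cv2.findContours(m.astype(np.uint8),cv2.RETR_EXTERNAL,cv2.CHAIN_APPROX_NONE)
    return [c for c in cs if cv2.contourArea(c)>amin]
def box(c,z):
    P=plane(t,c[:,0,:],z)[:,:2]
    r=cv2.minAreaRect((P*1000).astype(np.float32)); b=cv2.boxPoints(r)
    L=b[1]-b[0];M=b[2]-b[1]; d=L if np.hypot(*L)>np.hypot(*M) else M
    a=np.degrees(np.arctan2(d[1],d[0]));a=(a+90)%180-90
    return np.round(r[0],1),np.round(r[1],1),a.round(1)
white=(hsv[...,1]<50)&(hsv[...,2]>165)
roi=np.zeros_like(white);roi[175:290,160:250]=1
for c in blobs(white&roi,60): print('white',c[:,0].min(0),c[:,0].max(0),box(c,.07))
wood=(hsv[...,0]>10)&(hsv[...,0]<30)&(hsv[...,1]>60)&(hsv[...,2]>120)
roi2=np.zeros_like(white);roi2[150:300,370:475]=1
for c in blobs(wood&roi2,1000): print('board',box(c,.008))
m=(wood|white)&roi
for c in blobs(m,500): print('rack',box(c,.01))
# deck
g=(hsv[...,1]<40)&(hsv[...,2]>85)&(hsv[...,2]<150); roi3=np.zeros_like(white);roi3[140:240,262:345]=1
print('deck val',hsv[200,300],hsv[250,300],hsv[180,306])
for c in blobs(g&roi3,500):
    q=cv2.convexHull(c);print('deck',box(q,.012)); e=cv2.approxPolyDP(q,4,True)[:,0];print(e.tolist(),plane(t,e,.012)[:,:2].round(3).tolist())
# depth slices
def pts(roi):
    v,u=np.nonzero(roi); return np.c_[u,v],depth(t,np.c_[u,v])
px,P=pts(roi)
for y0,y1 in((.31,.40),(.22,.30)):
    k=(P[:,2]>.05)&(P[:,1]>y0)&(P[:,1]<y1); print(k.sum(),np.percentile(P[k,2],[10,50,90]).round(4),P[k].min(0).round(3),P[k].max(0).round(3))
px,P=pts(roi2); k=(P[:,0]>.4)&(P[:,0]<.53)&(P[:,1]<-.25)&(P[:,1]>-.35);print('board z',np.median(P[k,2]))
px,P=pts(roi3); k=(P[:,2]>.042)&(P[:,2]<.075)&(np.hypot(px[:,0]-306,px[:,1]-180)<12);print('studhead',k.sum(),P[k].mean(0).round(4),np.median(P[k,2]),px[k].mean(0))
```

```text
white [204 195] [223 265] (array([470.5, 268.2]), array([ 29.5, 186.9]), np.float32(-8.9))
white [172 187] [192 261] (array([490.2, 351.3]), array([ 32.7, 200.7]), np.float32(-8.8))
board (array([ 465.5, -301.7]), array([201.5, 240.9]), np.float32(-7.1))
rack (array([479.2, 308.4]), array([152.9, 225.9]), np.float32(-8.9))
deck val [ 15   3 172] [128  18 116] [ 90   1 211]
deck (array([584.2,  28.4]), array([231.7, 280.4]), np.float32(-1.6))
[[262, 140], [313, 143], [344, 153], [344, 239], [262, 239]] [[0.727, 0.14], [0.715, -0.003], [0.685, -0.09], [0.441, -0.082], [0.447, 0.146]]
806 [0.0592 0.0714 0.079 ] [0.393 0.323 0.05 ] [0.592 0.377 0.083]
687 [0.0591 0.0659 0.0781] [0.38  0.243 0.05 ] [0.559 0.293 0.085]
board z 0.006595877935136274
studhead 149 [0.6062 0.0214 0.0533] 0.05329412645049292 [305.18791946 178.66442953]
```

step_arm:
  delta_pos:
    - [0.9,1,0.2]
    - [0.9,1,0.2]
    - [0.9,1,0.2]
    - [0.9,1,0.2]
    - [0.9,1,0.2]
    - [0.9,1,0.2]
    - [0.9,1,0.2]
    - [0.9,1,0.2]
    - [0.9,1,0.2]
    - [0.9,1,0.2]
    - [0.9,1,0]
    - [0.9,1,0]
  turn: [-0.37,-0.37,-0.37,-0.37,-0.37,-0.37,-0.37,-0.37,-0.37,-0.37,-0.37,-0.37]

```text
time: 1.3
ee_pos: [0.4995, -0.2805, 0.2458]
eef_rot: [0.997, -0.08, -0.0, 0.0]
ft_force: [0.7, 0.7, -0.5]
width: 0.0873
grip_force: 0.0
```

step_arm:
  delta_pos:
    - [0,1,0]
    - [0,1,0]
    - [0,1,0]
    - [0,1,0]
    - [0,1,0]
    - [0,1,0]
    - [0,1,0]
    - [0,1,0]
    - [0,1,0]
    - [0,1,0]
    - [0,1,0]
    - [0,1,0]
  turn: [0,0,0,0,0,0,0,0,0,0,0,0]

```text
time: 2.5
ee_pos: [0.4985, 0.0193, 0.2457]
eef_rot: [0.997, -0.079, -0.0, 0.0]
ft_force: [0.1, 0.3, -0.7]
width: 0.0876
grip_force: 0.0
```

step_arm:
  delta_pos:
    - [0,1,0]
    - [0,1,0]
    - [0,1,0]
    - [0,1,0]
    - [0,1,0]
    - [0,1,0]
    - [0,1,0]
    - [0,1,0]
    - [0,1,0]
    - [0,0.6,0]
    - [0,0.4,0]
    - [0,0,0]
  turn: [0,0,0,0,0,0,0,0,0,0,0,0]

```text
time: 3.7
ee_pos: [0.4983, 0.2694, 0.2456]
eef_rot: [0.997, -0.078, -0.0, -0.0]
ft_force: [0.2, -0.7, 1.0]
width: 0.0869
grip_force: 0.0
```

Run:
```python
from h import *
s=read_state();print(s['time'],s['ee_pos'],s['eef_rot'],s['ft_force'])
c=snap('wrist','w1.png'); print(rays(c,[[320,240]]))
```

```text
3.7 [0.49833138 0.26944458 0.24560978] [ 9.96953825e-01 -7.79928641e-02 -4.20542965e-04 -8.82770905e-05] [ 0.17114011 -0.73865668  0.98504269]
(array([0.56529211, 0.25856214, 0.43390219]), array([[-0.25142307,  0.02998735, -0.96746804]]))
```

View pics/w1.png

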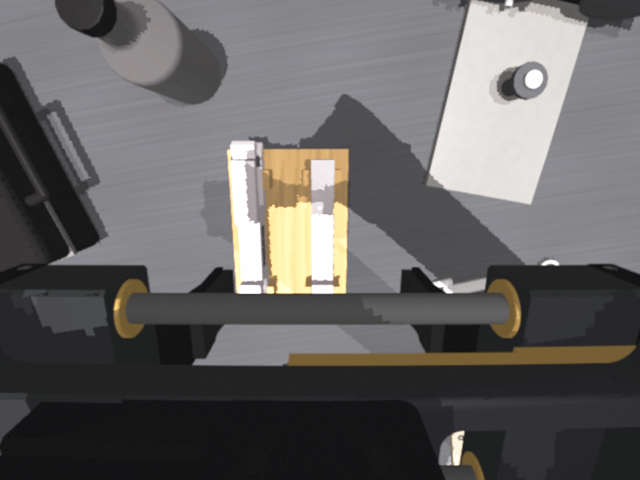

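The wrist view shows the rack at (290,220) with the hook in its left slot (mouth end at (243,150)) and the bar at (322,220). The deck and the stud head (533,78) are also in view. I'll refine from this second view.

Run:
```python
from h import *
t=load('top');w=load('wrist')
def tri(p,q):
    o1,d1=rays(t,[p]);o2,d2=rays(w,[q]);d1=d1[0];d2=d2[0]
    A=np.c_[d1,-d2];s=np.linalg.lstsq(A,o2-o1,rcond=None)[0]
    a=o1+s[0]*d1;b=o2+s[1]*d2;return (a+b)/2,np.linalg.norm(a-b)
def ell(c,x0,y0,x1,y1,thr):
    g=cv2.cvtColor(c['image'],cv2.COLOR_RGB2GRAY)[y0:y1,x0:x1]
    m=(g<thr).astype(np.uint8)
    return g
# wrist depth analysis
v,u=np.mgrid[130:292,215:360];px=np.c_[u.ravel(),v.ravel()];P=depth(w,px)
# hook frame: yaw -8.9
a=np.radians(-8.9);ux=np.array([np.cos(a),np.sin(a)]);uy=np.array([-ux[1],ux[0]])
X=P[:,:2]@ux;Y=P[:,:2]@uy
for n,lo,hi in(('hook',.335,.41),('bar',.22,.31)):
  k=(P[:,2]>.05)&(P[:,1]>lo)&(P[:,1]<hi)
  print(n,k.sum(),'X',X[k].min(),X[k].max(),'Y',np.percentile(Y[k],[2,50,98]).round(4))
  for x0 in np.arange(X[k].min(),X[k].max(),.02):
    q=k&(X>=x0)&(X<x0+.02)&(P[:,2]>P[k&(X>=x0)&(X<x0+.02),2].max()-.012)
    if q.sum()>3: print(' ',round(x0,3),q.sum(),'Yc',((Y[q].min()+Y[q].max())/2).round(4),(Y[q].max()-Y[q].min()).round(4),'z',np.median(P[q,2]).round(4))
# stud head by depth in wrist
v,u=np.mgrid[50:115,485:560];px=np.c_[u.ravel(),v.ravel()];P=depth(w,px)
k=(P[:,2]>.047)&(P[:,2]<.065);r=cv2.minEnclosingCircle((P[k,:2]*1000).astype(np.float32));print('stud wrist',k.sum(),P[k].mean(0).round(4),r,px[k].mean(0))
print('tri stud',tri((305.2,178.7),px[k].mean(0)))
# deck depth points
v,u=np.mgrid[5:205,425:590];px=np.c_[u.ravel(),v.ravel()];P=depth(w,px)
k=(np.abs(P[:,2]-.012)<.006)
g=cv2.cvtColor(w['image'],cv2.COLOR_RGB2GRAY);G=g[v.ravel(),u.ravel()]
m=((G>150)).reshape(v.shape).astype(np.uint8)
c=max(cv2.findContours(m,cv2.RETR_EXTERNAL,cv2.CHAIN_APPROX_NONE)[0],key=cv2.contourArea)
h=cv2.convexHull(c);e=cv2.approxPolyDP(h,4,True)[:,0]+[425,5];print(e.tolist(),plane(w,e,.012)[:,:2].round(4).tolist())
```

```text
hook 2893 X 0.3562299833420165 0.5314006466097823 Y [0.4095 0.4224 0.4328]
  0.356 205 Yc 0.4207 0.0228 z 0.0768
  0.376 346 Yc 0.4214 0.0242 z 0.0634
  0.396 367 Yc 0.4215 0.0244 z 0.0634
  0.416 379 Yc 0.4213 0.0243 z 0.0634
  0.436 237 Yc 0.4209 0.0233 z 0.0774
  0.456 342 Yc 0.422 0.0218 z 0.0774
  0.476 304 Yc 0.4235 0.0182 z 0.0774
  0.496 278 Yc 0.4263 0.0174 z 0.0772
  0.516 163 Yc 0.4267 0.0127 z 0.0729
bar 2903 X 0.3636229772813194 0.5184836736933659 Y [0.3258 0.3381 0.3487]
  0.364 209 Yc 0.3371 0.0232 z 0.0771
  0.384 326 Yc 0.3375 0.0224 z 0.0634
  0.404 335 Yc 0.337 0.0232 z 0.0635
  0.424 359 Yc 0.337 0.023 z 0.0634
  0.444 374 Yc 0.3371 0.0227 z 0.0634
  0.464 237 Yc 0.3374 0.0236 z 0.0775
  0.484 449 Yc 0.3374 0.0234 z 0.0775
  0.504 95 Yc 0.3429 0.0 z 0.4339
stud wrist 1102 [0.606  0.0233 0.0545] ((606.3400268554688, 21.149803161621094), 19.283340454101562) [528.66969147  80.21869328]
tri stud (array([0.6064156 , 0.02134696, 0.05142676]), np.float64(4.454008521920972e-06))
[[586, 23], [531, 204], [449, 190], [433, 179], [429, 171], [469, 6], [544, 5]] [[0.6636, -0.0717], [0.4606, -0.0049], [0.4949, 0.0999], [0.5118, 0.1191], [0.5225, 0.1233], [0.6994, 0.0633], [0.6888, -0.0225]]
```

step_arm:
  delta_pos:
    - [-0.2,1,0]
    - [-0.2,1,0]
    - [-0.2,1,-0.5]
    - [0,0.25,-1]
    - [0,0,-1]
    - [0,0,-1]
    - [0,0,-1]
    - [0,0,-1]
    - [0,0,-1]
    - [0,0,-1]
    - [0,0,-0.8]
    - [0,0,-0.5]
  turn: [0,0,0,0,0,0,0,0,0,0,0,0]

```text
time: 4.95
ee_pos: [0.4839, 0.3477, 0.0244]
eef_rot: [0.997, -0.08, -0.0, 0.001]
ft_force: [-0.1, -1.0, 0.8]
width: 0.0871
grip_force: 0.0
```

step_arm:
  delta_pos:
    - [0,0,0]
    - [0,0,0]
    - [0,0,0]
    - [0,0,0]
    - [0,0,0]
    - [0,0,0]
    - [0,0,0]
    - [0,0,0]
  turn: [0,0,0,0,0,0,0,0]
  grip: 1
  newtons: 40

```text
time: 5.75
ee_pos: [0.4838, 0.3497, 0.026]
eef_rot: [0.997, -0.079, 0.0, 0.0]
ft_force: [-0.3, 0.7, -0.3]
width: 0.0311
grip_force: 0.0
```

step_arm:
  delta_pos:
    - [0,0,0]
    - [0,0,0]
    - [0,0,0]
    - [0,0,0]
  turn: [0,0,0,0]

```text
time: 6.15
ee_pos: [0.4839, 0.3498, 0.026]
eef_rot: [0.997, -0.079, 0.0, -0.0]
ft_force: [1.1, 1.0, -0.3]
width: 0.0237
grip_force: 40.0
```

step_arm:
  delta_pos:
    - [0,0,0.2]
    - [0,0,0.4]
    - [0,0,0.6]
    - [0,0,0.8]
    - [0,0,0.8]
    - [0,0,0.8]
    - [0,0,0.8]
    - [0,0,0.8]
    - [0,0,0.4]
    - [0,0,0]
  turn: [0,0,0,0,0,0,0,0,0,0]

```text
time: 7.15
ee_pos: [0.4845, 0.3502, 0.168]
eef_rot: [0.997, -0.079, 0.001, -0.001]
ft_force: [1.4, -0.2, -5.7]
width: 0.0235
grip_force: 39.9
```

Run:
```python
from h import *
w=snap('wrist','w2.png');s=snap('side')
a=cv2.resize(w['image'][120:300,180:500],None,fx=1.25,fy=1.25);b=cv2.resize(s['image'][190:410,200:400],None,fx=1.8,fy=1.8)
W=np.zeros((400,770,3),np.uint8);W[:a.shape[0],:a.shape[1]]=a;W[:b.shape[0],402:402+b.shape[1]]=b
cv2.imwrite('pics/c2.png',W[:,:,::-1])
```

```text
(no output)
```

View pics/c2.png

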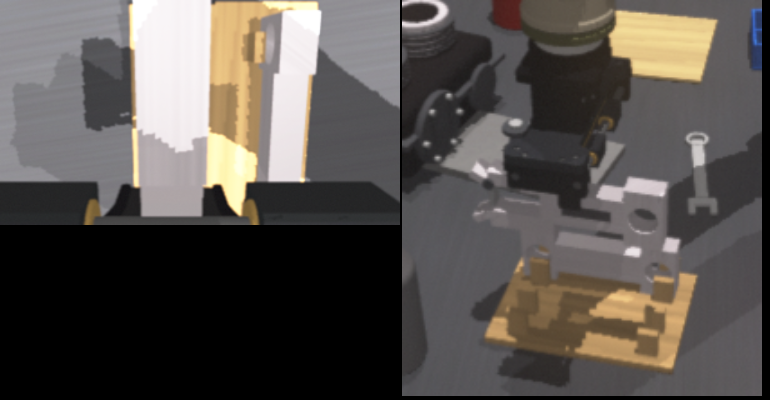

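The hook is held and the bar still stands in its slot. Carrying it to the board.

step_arm:
  delta_pos:
    - [0,-0.5,0]
    - [-0.1,-1,0]
    - [-0.1,-1,0]
    - [-0.1,-1,0]
    - [-0.1,-1,0]
    - [-0.1,-1,0]
    - [-0.1,-1,0]
    - [-0.1,-1,0]
    - [-0.1,-1,0]
    - [-0.1,-1,0]
    - [-0.1,-1,0]
    - [-0.1,-1,0]
  turn: [0,0,0,0,0,0,0,0,0,0,0,0]

```text
time: 8.45
ee_pos: [0.4552, 0.0602, 0.1651]
eef_rot: [0.997, -0.079, -0.001, 0.0]
ft_force: [0.7, -0.1, -5.4]
width: 0.0232
grip_force: 39.9
```

step_arm:
  delta_pos:
    - [0,-1,0]
    - [0,-1,0]
    - [0,-1,0]
    - [0,-1,0]
    - [0,-1,0]
    - [0,-1,0]
    - [0,-1,0]
    - [0,-1,0]
    - [0,-1,0]
    - [0,-1,0]
    - [0,-1,0]
    - [0,-1,0]
  turn: [0,0,0,0,0,0,0,0,0,0,0,0]

```text
time: 9.65
ee_pos: [0.455, -0.2392, 0.1651]
eef_rot: [0.997, -0.079, -0.001, -0.0]
ft_force: [0.6, 0.3, -5.5]
width: 0.0239
grip_force: 39.9
```

step_arm:
  delta_pos:
    - [0,-0.7,0]
    - [0,-0.4,0]
    - [0,0,-0.8]
    - [0,0,-1]
    - [0,0,-1]
    - [0,0,-1]
    - [0,0,-0.8]
    - [0,0,-0.5]
    - [0,0,-0.2]
    - [0,0,0]
    - [0,0,0]
  turn: [0,0,0,0,0,0,0,0,0,0,0]

```text
time: 10.75
ee_pos: [0.4569, -0.2657, 0.0344]
eef_rot: [0.997, -0.079, 0.001, 0.0]
ft_force: [0.4, -0.7, -3.7]
width: 0.0233
grip_force: 39.9
```

step_arm:
  delta_pos:
    - [0,0,-0.1]
    - [0,0,-0.1]
    - [0,0,-0.1]
    - [0,0,-0.08]
    - [0,0,0]
    - [0,0,0]
  turn: [0,0,0,0,0,0]

```text
time: 11.35
ee_pos: [0.4564, -0.2654, 0.024]
eef_rot: [0.997, -0.079, 0.0, 0.0]
ft_force: [0.2, 0.2, -2.6]
width: 0.0235
grip_force: 39.9
```

step_arm:
  delta_pos:
    - [0,0,-0.04]
    - [0,0,0]
  turn: [0,0]

```text
time: 11.55
ee_pos: [0.4564, -0.2654, 0.0239]
eef_rot: [0.997, -0.079, 0.0, -0.0]
ft_force: [-5.6, 3.6, 8.4]
width: 0.0237
grip_force: 40.0
```

step_arm:
  delta_pos:
    - [0,0,0]
    - [0,0,0]
    - [0,0,0]
    - [0,0,0]
    - [0,0,0]
    - [0,0,0]
    - [0,0,0]
  turn: [0,0,0,0,0,0,0]
  grip: 0

```text
time: 12.25
ee_pos: [0.4563, -0.2654, 0.023]
eef_rot: [0.997, -0.079, 0.0, 0.0]
ft_force: [0.1, -0.4, -0.4]
width: 0.0714
grip_force: 0.0
```

step_arm:
  delta_pos:
    - [0,0,0.5]
    - [0,0,1]
    - [0,0,1]
    - [0,0,1]
    - [0,0,0]
  turn: [0,0,0,0,0]
  grip: 1

```text
time: 12.75
ee_pos: [0.4584, -0.2665, 0.1149]
eef_rot: [0.997, -0.079, 0.003, 0.001]
ft_force: [0.2, -0.1, -0.2]
width: 0.0475
grip_force: 0.0
```

Run:
```python
from h import *
w=snap('wrist');s=snap('side')
a=cv2.resize(w['image'][0:300,150:500],None,fx=1.1,fy=1.1);b=cv2.resize(s['image'][110:260,250:450],None,fx=1.9,fy=1.9)
W=np.zeros((400,780,3),np.uint8);W[:a.shape[0],:a.shape[1]]=a;W[:b.shape[0],390:390+b.shape[1]]=b
cv2.imwrite('pics/c3.png',W[:,:,::-1])
```

```text
(no output)
```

View pics/c3.png

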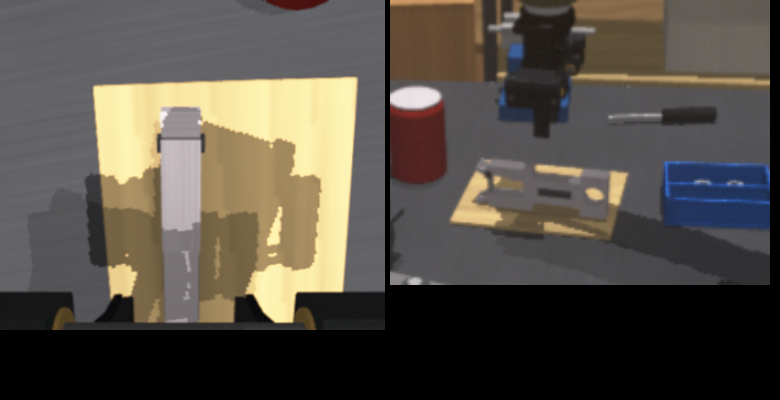

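The hook stands on edge on the board. I'll topple it towards the board's middle (-y) with the closed fingertips.

step_arm:
  delta_pos:
    - [0.1,0.7,0]
    - [0.1,0.8,0]
    - [0.15,0.7,0]
    - [0,0,-0.8]
    - [0,0,-1]
    - [0,0,-0.7]
    - [0,0,-0.3]
    - [0,0,0]
  turn: [0,0,0,0,0,0,0,0]

```text
time: 13.65
ee_pos: [0.464, -0.21, 0.0392]
eef_rot: [0.997, -0.079, -0.001, -0.0]
ft_force: [0.1, -0.2, -0.5]
width: 0.0004
grip_force: 0.0
```

step_arm:
  delta_pos:
    - [-0.05,-0.4,0]
    - [-0.05,-0.4,0]
    - [-0.03,-0.2,0]
    - [-0.03,-0.2,0]
    - [-0.03,-0.2,0]
    - [-0.03,-0.2,0]
    - [-0.03,-0.2,0]
    - [-0.03,-0.2,0]
    - [-0.03,-0.2,0]
    - [0,0,0]
    - [0,0,0]
  turn: [0,0,0,0,0,0,0,0,0,0,0]

```text
time: 14.75
ee_pos: [0.4573, -0.2654, 0.0404]
eef_rot: [0.997, -0.079, -0.0, -0.0]
ft_force: [0.3, -0.4, 0.4]
width: 0.0007
grip_force: 0.0
```

step_arm:
  delta_pos:
    - [0,0,0.8]
    - [0,0,1]
    - [0,0,1]
    - [0,0,1]
    - [0,0,1]
    - [0,0,1]
    - [0,0,0.5]
    - [0,0,0]
  turn: [0,0,0,0,0,0,0,0]
  grip: 0

```text
time: 15.55
ee_pos: [0.4582, -0.2655, 0.1994]
eef_rot: [0.997, -0.079, 0.001, 0.001]
ft_force: [0.6, 0.2, 1.0]
width: 0.0566
grip_force: 0.0
```

Run:
```python
from h import *
w=snap('wrist');s=snap('side');t=snap('top')
a=cv2.resize(w['image'][0:300,150:500],None,fx=1.1,fy=1.1);b=cv2.resize(s['image'][110:260,250:450],None,fx=1.9,fy=1.9)
W=np.zeros((400,780,3),np.uint8);W[:a.shape[0],:a.shape[1]]=a;W[:b.shape[0],390:390+b.shape[1]]=b
cv2.imwrite('pics/c4.png',W[:,:,::-1])
```

```text
(no output)
```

View pics/c4.png

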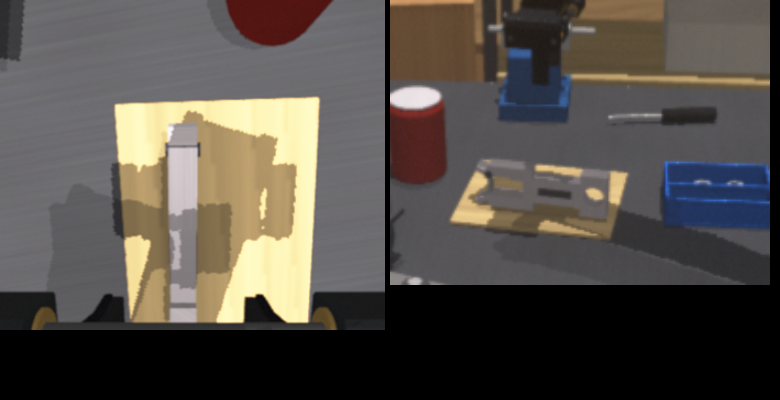

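Still on edge: both views are nearly unchanged. I need to know whether it slid.

Run:
```python
from h import *
w=load('wrist')
v,u=np.mgrid[90:290,250:370];px=np.c_[u.ravel(),v.ravel()];P=depth(w,px)
k=(P[:,2]>.045)&(P[:,2]<.1)
for x0 in np.arange(.44,.58,.02):
    q=k&(P[:,0]>x0)&(P[:,0]<x0+.02)
    if q.sum()>3:
        q=q&(P[:,2]>P[q,2].max()-.008);print(round(x0,2),q.sum(),P[q,1].min().round(4),P[q,1].max().round(4),np.median(P[q,2]).round(4))
print(P[k,0].max())
```

```text
0.44 473 -0.2764 -0.25 0.0615
0.46 121 -0.2801 -0.2559 0.0754
0.48 558 -0.2831 -0.2563 0.0755
0.5 579 -0.2862 -0.2596 0.0755
0.52 598 -0.2891 -0.2631 0.0755
0.54 381 -0.2922 -0.2655 0.0733
0.56 61 -0.2925 -0.2689 0.0693
0.5638668988768607
```

It stands at about the same spot, so it probably rocked and fell back. I'll push again further, looking before retracting.

step_arm:
  delta_pos:
    - [0.1,0.7,0]
    - [0.1,0.8,0]
    - [0.15,0.7,0]
    - [0,0,-1]
    - [0,0,-1]
    - [0,0,-1]
    - [0,0,-1]
    - [0,0,-1]
    - [0,0,-0.7]
    - [0,0,-0.4]
    - [0,0,0]
  turn: [0,0,0,0,0,0,0,0,0,0,0]
  grip: 1

```text
time: 16.8
ee_pos: [0.4647, -0.2098, 0.0436]
eef_rot: [0.997, -0.079, -0.002, -0.0]
ft_force: [-0.3, -0.6, -0.1]
width: 0.0022
grip_force: 0.0
```

step_arm:
  delta_pos:
    - [-0.05,-0.4,0]
    - [-0.05,-0.4,0]
    - [-0.03,-0.2,0]
    - [-0.03,-0.2,0]
    - [-0.03,-0.2,0]
    - [-0.03,-0.2,0]
    - [-0.03,-0.2,0]
  turn: [0,0,0,0,0,0,0]

```text
time: 17.5
ee_pos: [0.4598, -0.2557, 0.0455]
eef_rot: [0.997, -0.079, 0.0, 0.0]
ft_force: [-0.2, -0.6, 0.3]
width: 0.0002
grip_force: 0.0
```

step_arm:
  delta_pos:
    - [-0.03,-0.2,0]
    - [-0.03,-0.2,0]
    - [-0.03,-0.2,0]
    - [-0.03,-0.2,0]
    - [-0.03,-0.2,0]
  turn: [0,0,0,0,0]

```text
time: 18.0
ee_pos: [0.456, -0.2808, 0.0455]
eef_rot: [0.997, -0.079, -0.0, 0.0]
ft_force: [0.0, -0.7, -0.0]
width: 0.0007
grip_force: 0.0
```

Run:
```python
from h import *
w=snap('wrist');s=snap('side');t=snap('top')
a=cv2.resize(w['image'][0:300,150:500],None,fx=1.1,fy=1.1);b=cv2.resize(s['image'][110:260,250:450],None,fx=1.9,fy=1.9)
W=np.zeros((400,780,3),np.uint8);W[:a.shape[0],:a.shape[1]]=a;W[:b.shape[0],390:390+b.shape[1]]=b
cv2.imwrite('pics/c5.png',W[:,:,::-1])
```

```text
(no output)
```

View pics/c5.png

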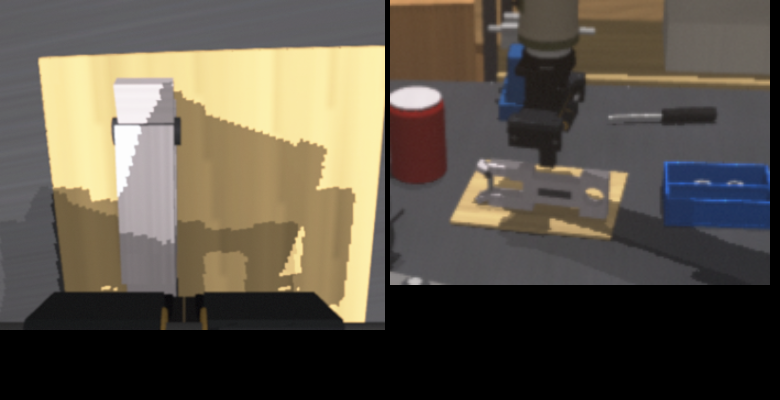

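Odd: the hook is upright to the left (+y) of the finger, which felt no force. I'll measure numerically and push back in small steps.

```bash
cat > m.py <<'E'
from h import *
def hook(c=None,zlo=.02):
    w=c or snap('wrist')
    v,u=np.mgrid[40:285,200:440];px=np.c_[u.ravel(),v.ravel()];P=depth(w,px);Z=w['z_map'][v.ravel(),u.ravel()]
    print('t',read_state()['time'],read_state()['ee_pos'].round(4),read_state()['ft_force'].round(1))
    for x0 in np.arange(.44,.58,.02):
        q=(Z>0)&(P[:,2]>zlo)&(P[:,2]<.1)&(P[:,0]>x0)&(P[:,0]<x0+.02)&(P[:,1]<-.2)&(P[:,1]>-.4)
        if q.sum()>3: print(round(x0,2),q.sum(),'y',np.percentile(P[q,1],[1,50,99]).round(3),'z',np.percentile(P[q,2],[5,50,98]).round(3))
E
python3 -c "
from m import *
hook(load('wrist'));hook()"
```

```text
t 18.15 [ 0.4559 -0.2807  0.0454] [-0.6  0.8 -0.6]
0.44 7 y [-0.278 -0.278 -0.277] z [0.047 0.047 0.048]
0.46 1383 y [-0.291 -0.277 -0.256] z [0.053 0.075 0.092]
0.48 2058 y [-0.283 -0.27  -0.257] z [0.074 0.075 0.077]
0.5 2265 y [-0.286 -0.274 -0.261] z [0.074 0.076 0.077]
0.52 2523 y [-0.292 -0.277 -0.264] z [0.067 0.075 0.077]
0.54 2571 y [-0.292 -0.279 -0.264] z [0.067 0.071 0.076]
0.56 224 y [-0.292 -0.278 -0.269] z [0.066 0.069 0.074]
t 18.2 [ 0.4561 -0.2803  0.0454] [0.9 0.1 0.1]
0.44 9 y [-0.278 -0.278 -0.277] z [0.046 0.047 0.049]
0.46 1383 y [-0.291 -0.276 -0.256] z [0.056 0.075 0.092]
0.48 2069 y [-0.283 -0.271 -0.257] z [0.074 0.075 0.077]
0.5 2259 y [-0.286 -0.274 -0.261] z [0.074 0.076 0.077]
0.52 2533 y [-0.292 -0.277 -0.264] z [0.067 0.075 0.077]
0.54 2575 y [-0.292 -0.279 -0.264] z [0.067 0.071 0.076]
0.56 213 y [-0.292 -0.277 -0.269] z [0.066 0.069 0.074]
```

step_arm:
  delta_pos:
    - [0,0.2,0]
    - [0,0.2,0]
    - [0,0.2,0]
    - [0,0,0]
  turn: [0,0,0,0]

```text
time: 18.6
ee_pos: [0.4563, -0.2642, 0.0455]
eef_rot: [0.997, -0.078, 0.0, -0.0]
ft_force: [-0.7, -0.2, -0.1]
width: 0.0002
grip_force: 0.0
```

```bash
python3 -c "
from m import *
hook()"
```

```text
t 18.65 [ 0.4562 -0.2648  0.0456] [-0.8 -0.2 -0.2]
0.46 1610 y [-0.279 -0.267 -0.255] z [0.061 0.075 0.092]
0.48 2002 y [-0.282 -0.27  -0.257] z [0.075 0.076 0.077]
0.5 2195 y [-0.285 -0.273 -0.26 ] z [0.075 0.076 0.077]
0.52 2516 y [-0.292 -0.277 -0.263] z [0.074 0.076 0.077]
0.54 2580 y [-0.292 -0.279 -0.264] z [0.067 0.071 0.076]
0.56 187 y [-0.292 -0.277 -0.269] z [0.067 0.069 0.074]
```

The finger sits where the shank is, with no force, so the collision pads probably lie higher up the fingers than the tip. I'll go back to the +y side and push lower.

step_arm:
  delta_pos:
    - [0,0,0.8]
    - [0,0,0.8]
    - [0.1,0.7,0]
    - [0.1,0.8,0]
    - [0.15,0.7,0]
    - [0,0,-0.8]
    - [0,0,-0.8]
    - [0,0,-0.4]
    - [0,0,-0.2]
    - [0,0,0]
  turn: [0,0,0,0,0,0,0,0,0,0]

```text
time: 19.65
ee_pos: [0.4646, -0.2105, 0.0303]
eef_rot: [0.997, -0.079, -0.0, -0.0]
ft_force: [-0.4, -0.4, -0.6]
width: 0.0003
grip_force: 0.0
```

step_arm:
  delta_pos:
    - [-0.05,-0.4,0]
    - [-0.05,-0.4,0]
    - [-0.03,-0.2,0]
    - [-0.03,-0.2,0]
    - [-0.03,-0.2,0]
    - [-0.03,-0.2,0]
  turn: [0,0,0,0,0,0]

```text
time: 20.25
ee_pos: [0.4595, -0.2505, 0.0306]
eef_rot: [0.997, -0.079, 0.0, -0.0]
ft_force: [0.6, 1.2, 1.0]
width: 0.0009
grip_force: 0.6
```

```bash
python3 -c "
from m import *
hook()"
```

```text
t 20.3 [ 0.4592 -0.2515  0.0306] [-0.6 -1.2  1.1]
0.44 6 y [-0.256 -0.255 -0.255] z [0.025 0.026 0.03 ]
0.46 1550 y [-0.289 -0.261 -0.244] z [0.033 0.072 0.078]
0.48 3205 y [-0.292 -0.275 -0.259] z [0.03  0.076 0.079]
0.5 3476 y [-0.295 -0.278 -0.263] z [0.03  0.076 0.079]
0.52 3866 y [-0.298 -0.281 -0.266] z [0.03  0.076 0.079]
0.54 3638 y [-0.301 -0.285 -0.269] z [0.024 0.071 0.078]
0.56 169 y [-0.293 -0.279 -0.271] z [0.02  0.069 0.073]
```

Now it tilts (its top moved 5 mm). Continuing.

step_arm:
  delta_pos:
    - [-0.03,-0.2,0]
    - [-0.03,-0.2,0]
    - [-0.03,-0.2,0]
    - [-0.03,-0.2,0]
    - [0,0,0]
  turn: [0,0,0,0,0]

```text
time: 20.8
ee_pos: [0.456, -0.2714, 0.0304]
eef_rot: [0.997, -0.08, -0.0, 0.0]
ft_force: [-0.4, 0.5, -0.0]
width: 0.0007
grip_force: 0.0
```

```bash
python3 -c "
from m import *
hook()"
```

```text
t 20.85 [ 0.4562 -0.2708  0.0304] [ 0.9  0.5 -0.1]
0.44 734 y [-0.332 -0.317 -0.292] z [0.03  0.032 0.033]
0.46 3702 y [-0.345 -0.311 -0.266] z [0.03  0.032 0.075]
0.48 2766 y [-0.347 -0.31  -0.283] z [0.025 0.031 0.033]
0.5 2230 y [-0.348 -0.303 -0.286] z [0.026 0.031 0.033]
0.52 2971 y [-0.35  -0.312 -0.289] z [0.026 0.031 0.035]
0.54 997 y [-0.352 -0.303 -0.295] z [0.023 0.031 0.033]
```

It has toppled: the top is at 0.032, which is 8 + 24 mm, so it lies flat. Raise, open and measure.

step_arm:
  delta_pos:
    - [0,0.2,0.8]
    - [0,0,1]
    - [0,0,1]
    - [0,-0.8,1]
    - [0,-0.8,1]
    - [0,0,0.5]
    - [0,0,0]
  turn: [0,0,0,0,0,0,0]
  grip: 0

```text
time: 21.55
ee_pos: [0.4572, -0.3055, 0.1645]
eef_rot: [0.997, -0.079, 0.001, 0.0]
ft_force: [0.0, 0.1, -0.1]
width: 0.0487
grip_force: 0.0
```

```bash
cat > n.py <<'E'
from h import *
w=snap('wrist');t=snap('top');s=snap('side')
print(read_state()['ee_pos'].round(4),read_state()['time'])
def an(c,r):
    v,u=np.mgrid[r[0]:r[1],r[2]:r[3]];px=np.c_[u.ravel(),v.ravel()];P=depth(c,px);Z=c['z_map'][v.ravel(),u.ravel()]
    k=(Z>0)&(P[:,2]>.022)&(P[:,2]<.045)&(P[:,0]<.62)&(P[:,0]>.34)&(P[:,1]>-.4)&(P[:,1]<-.22)
    return P[k]
P=an(w,(20,290,150,480));print('wrist',len(P),np.median(P[:,2]),P.min(0),P.max(0))
for x0 in np.arange(P[:,0].min(),P[:,0].max(),.012):
    q=(P[:,0]>=x0)&(P[:,0]<x0+.012);print(x0.round(3),q.sum(),P[q,1].min().round(4),P[q,1].max().round(4),((P[q,1].min()+P[q,1].max())/2).round(4))
hsv=cv2.cvtColor(t['image'],cv2.COLOR_RGB2HSV);m=((hsv[...,1]<45)&(hsv[...,2]>120)).astype(np.uint8);m2=np.zeros_like(m);m2[185:275,380:465]=m[185:275,380:465]
for c in cv2.findContours(m2,cv2.RETR_EXTERNAL,cv2.CHAIN_APPROX_NONE)[0]:
    if cv2.contourArea(c)>100:
        Q=plane(t,c[:,0],.032)[:,:2]*1000;print('top',cv2.minAreaRect(Q.astype(np.float32)))
a=cv2.resize(w['image'][0:300,150:500],None,fx=1.1,fy=1.1);b=cv2.resize(s['image'][110:260,250:450],None,fx=1.9,fy=1.9)
W=np.zeros((400,780,3),np.uint8);W[:a.shape[0],:a.shape[1]]=a;W[:b.shape[0],390:390+b.shape[1]]=b
cv2.imwrite('pics/c6.png',W[:,:,::-1])
E
python3 n.py
```

```text
[ 0.456  -0.3039  0.1616] 21.7
wrist 7381 0.03154629270770537 [ 0.38341567 -0.35938477  0.02202016] [ 0.55872588 -0.26762987  0.0363533 ]
0.383 380 -0.3362 -0.2676 -0.3019
0.395 554 -0.3239 -0.268 -0.2959
0.407 433 -0.3257 -0.2847 -0.3052
0.419 449 -0.3275 -0.2868 -0.3072
0.431 470 -0.33 -0.2881 -0.309
0.443 488 -0.3317 -0.2898 -0.3108
0.455 550 -0.3473 -0.292 -0.3196
0.467 788 -0.3497 -0.2811 -0.3154
0.479 661 -0.3515 -0.282 -0.3167
0.491 517 -0.354 -0.2835 -0.3187
0.503 506 -0.3555 -0.2855 -0.3205
0.515 523 -0.3569 -0.2876 -0.3223
0.527 699 -0.3574 -0.2889 -0.3232
0.539 292 -0.3594 -0.2911 -0.3252
0.551 71 -0.3055 -0.2949 -0.3002
top ((397.75457763671875, -302.63629150390625), (74.50688934326172, 88.03176879882812), 81.32197570800781)
top ((426.561767578125, -372.6007080078125), (83.62358093261719, 185.13868713378906), 87.27072143554688)
```

View pics/c6.png

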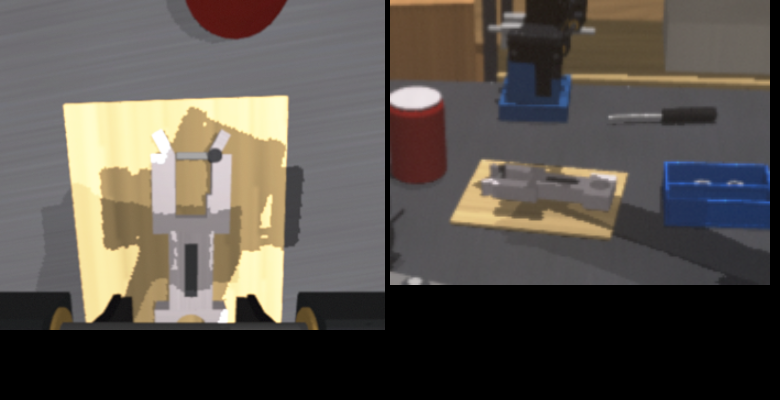

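The hook lies flat on the board with its mouth forwards; the crop shows its tips at (162,140) and (222,140), the latch bar shut at y=155, and the shank at (190,265). The centre line yaw is -8.8° and the grip point is about (0.448,-0.311). Grasping the shank.

step_arm:
  delta_pos:
    - [-0.15,-0.15,0]
    - [-0.15,-0.15,0]
    - [0,0,-0.8]
    - [0,0,-1]
    - [0,0,-1]
    - [0,0,-1]
    - [0,0,-1]
    - [0,0,-0.7]
    - [0,0,-0.3]
    - [0,0,-0.1]
    - [0,0,0]
  turn: [0,0,0,0,0,0,0,0,0,0,0]

```text
time: 22.8
ee_pos: [0.4489, -0.3131, 0.0158]
eef_rot: [0.997, -0.079, 0.0, 0.0]
ft_force: [-0.5, -1.0, 0.8]
width: 0.0865
grip_force: 0.0
```

step_arm:
  delta_pos:
    - [0,0.05,-0.1]
    - [0,0.04,-0.1]
    - [0,0,0]
    - [0,0,0]
    - [0,0,0]
    - [0,0,0]
    - [0,0,0]
    - [0,0,0]
    - [0,0,0]
    - [0,0,0]
  turn: [0,0,0,0,0,0,0,0,0,0]
  grip: 1
  newtons: 60

```text
time: 23.8
ee_pos: [0.4488, -0.3106, 0.0105]
eef_rot: [0.997, -0.079, -0.0, 0.0]
ft_force: [-0.1, -0.3, -0.8]
width: 0.0149
grip_force: 0.0
```

step_arm:
  delta_pos:
    - [0,0,0.2]
    - [0,0,0.4]
    - [0,0,0.8]
    - [0,0,0.8]
    - [0,0,0.8]
    - [0,0,0.8]
    - [0,0,0.4]
    - [0,0,0]
  turn: [0,0,0,0,0,0,0,0]

```text
time: 24.6
ee_pos: [0.4497, -0.3111, 0.1173]
eef_rot: [0.997, -0.079, 0.001, 0.001]
ft_force: [0.1, 0.1, -0.1]
width: 0.0004
grip_force: 0.0
```

The fingers closed on nothing, again at a height where they should touch. I'll check the fingertip's real height in the side camera against the reported TCP.

Run:
```python
from h import *
s=snap('side');st=read_state();e=st['ee_pos'];print(e.round(4))
for k in(0,.02,.04,.06,.08): print(k,proj(s,e+[0,0,k]).round(1))
u0,v0=proj(s,e)[0].astype(int)
cr=s['image'][v0-60:v0+30,u0-60:u0+60]
cv2.imwrite('pics/c7.png',cv2.resize(cr,None,fx=5,fy=5,interpolation=cv2.INTER_CUBIC)[:,:,::-1])
v,u=np.mgrid[v0-60:v0+30,u0-60:u0+60];px=np.c_[u.ravel(),v.ravel()];P=depth(s,px)
k=(np.abs(P[:,1]-e[1])<.05)&(np.abs(P[:,0]-e[0])<.03)&(P[:,2]>.05)
for z in np.arange(.09,.2,.01):
    q=k&(P[:,2]>z)&(P[:,2]<z+.01)
    if q.sum(): print(z.round(2),q.sum(),P[q].min(0).round(3),P[q].max(0).round(3))
print(P[k].min(0))
```

```text
[ 0.4491 -0.3108  0.1159]
0 [[334.9 177.6]]
0.02 [[334.9 171.2]]
0.04 [[335.  164.7]]
0.06 [[335.  158.1]]
0.08 [[335.1 151.4]]
0.14 19 [ 0.435 -0.317  0.142] [ 0.46  -0.295  0.15 ]
0.15 31 [ 0.435 -0.32   0.15 ] [ 0.459 -0.295  0.16 ]
0.16 30 [ 0.435 -0.319  0.16 ] [ 0.46  -0.293  0.17 ]
0.17 23 [ 0.438 -0.309  0.17 ] [ 0.46  -0.294  0.18 ]
0.18 1 [ 0.456 -0.293  0.181] [ 0.456 -0.293  0.181]
[ 0.41928445 -0.35680791  0.14237857]
```

View pics/c7.png

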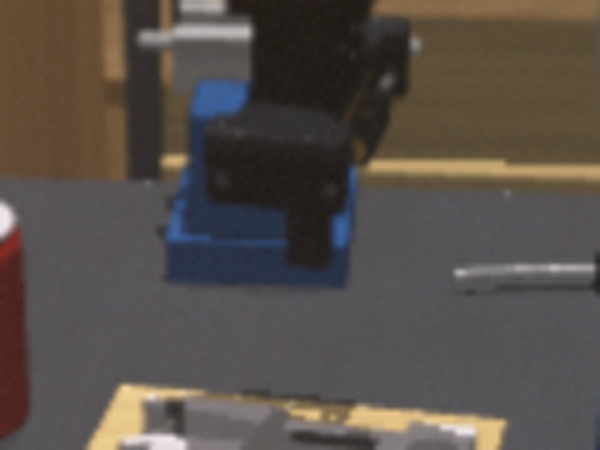

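The tip shows at crop (308,267), i.e. z≈0.142, about 25 mm above the reported TCP. That explains the empty closes and passes. I'll check whether that offset holds with the fingers open.

step_arm:
  delta_pos:
    - [0,0,0]
    - [0,0,0]
    - [0,0,0]
    - [0,0,0]
    - [0,0,0]
    - [0,0,0]
    - [0,0,0]
    - [0,0,0]
  turn: [0,0,0,0,0,0,0,0]
  grip: 0.25

```text
time: 25.45
ee_pos: [0.4488, -0.3106, 0.1155]
eef_rot: [0.997, -0.079, 0.0, 0.0]
ft_force: [-0.9, -0.6, 0.6]
width: 0.0567
grip_force: 0.0
```

```bash
cat > tip.py <<'E'
from h import *
s=snap('side');st=read_state();e=st['ee_pos'];print(e.round(4),st['width'])
u0,v0=proj(s,e)[0].astype(int)
v,u=np.mgrid[v0-60:v0+30,u0-60:u0+60];px=np.c_[u.ravel(),v.ravel()];P=depth(s,px)
k=(np.abs(P[:,1]-e[1])<.08)&(np.abs(P[:,0]-e[0])<.03)&(P[:,2]>.09)&(P[:,2]<.2)
for z in np.arange(.09,.2,.01):
    q=k&(P[:,2]>z)&(P[:,2]<z+.01)
    if q.sum(): print(z.round(2),q.sum(),P[q].min(0).round(3),P[q].max(0).round(3))
E
python3 tip.py
```

```text
[ 0.4488 -0.3107  0.1155] 0.059719811548467866
0.14 36 [ 0.431 -0.345  0.141] [ 0.464 -0.27   0.15 ]
0.15 46 [ 0.431 -0.343  0.15 ] [ 0.464 -0.265  0.16 ]
0.16 25 [ 0.441 -0.278  0.161] [ 0.464 -0.269  0.17 ]
0.17 30 [ 0.441 -0.278  0.17 ] [ 0.464 -0.261  0.18 ]
0.18 24 [ 0.441 -0.275  0.18 ] [ 0.463 -0.262  0.189]
0.19 5 [ 0.444 -0.266  0.19 ] [ 0.463 -0.262  0.193]
```

The offset is about 25.5 mm and constant, so the tip's true z is the reported z + 0.0255. Descending so the tip ends about 3 mm above the board (reported about -0.0145).

step_arm:
  delta_pos:
    - [0,0,-0.6]
    - [0,0,-1]
    - [0,0,-1]
    - [0,0,-1]
    - [0,0,-0.7]
    - [0,0,-0.4]
    - [0,0,-0.2]
    - [0,0,-0.1]
    - [0,0,0]
    - [0,0,0]
  turn: [0,0,0,0,0,0,0,0,0,0]
  grip: 0

```text
time: 26.5
ee_pos: [0.4494, -0.311, -0.0087]
eef_rot: [0.997, -0.079, 0.001, 0.0]
ft_force: [-0.1, -0.4, 0.0]
width: 0.0872
grip_force: 0.0
```

step_arm:
  delta_pos:
    - [0,0,-0.1]
    - [0,0,-0.06]
    - [0,0,0]
  turn: [0,0,0]

```text
time: 26.8
ee_pos: [0.4487, -0.3106, -0.0136]
eef_rot: [0.997, -0.079, -0.0, 0.0]
ft_force: [-0.2, 0.1, -0.2]
width: 0.087
grip_force: 0.0
```

step_arm:
  delta_pos:
    - [0,0,0]
    - [0,0,0]
    - [0,0,0]
    - [0,0,0]
    - [0,0,0]
    - [0,0,0]
    - [0,0,0]
    - [0,0,0]
    - [0,0,0]
  turn: [0,0,0,0,0,0,0,0,0]
  grip: 1
  newtons: 60

```text
time: 27.7
ee_pos: [0.4488, -0.3107, -0.0135]
eef_rot: [0.997, -0.079, 0.0, 0.0]
ft_force: [-1.2, 0.4, 1.3]
width: 0.0396
grip_force: 60.0
```

step_arm:
  delta_pos:
    - [0,0,0.1]
    - [0,0,0.3]
    - [0,0,0.6]
    - [0,0,0.8]
    - [0,0,0.8]
    - [0,0,0.8]
    - [0,0,0.6]
    - [0,0,0.3]
    - [0,0,0]
    - [0,0,0]
  turn: [0,0,0,0,0,0,0,0,0,0]

```text
time: 28.7
ee_pos: [0.4484, -0.3103, 0.0933]
eef_rot: [0.997, -0.079, -0.0, -0.0]
ft_force: [-0.6, 0.2, -5.7]
width: 0.0397
grip_force: 60.0
```

Held at 39.7 mm with 5.7 N. Carry it to the stand-off on the stud's axis (yaw -18.3°, about 170 mm back).

step_arm:
  delta_pos:
    - [0,0.5,0]
    - [0,1,0]
    - [0,1,0]
    - [0,1,0]
    - [0,1,0]
    - [0,1,0]
    - [0,1,0]
    - [0,1,0]
    - [0,1,0]
    - [0,1,0]
    - [0,1,0]
    - [0,1,0]
  turn: [0,0,-0.1,-0.1,-0.2,-0.2,-0.2,-0.2,-0.2,-0.14,0,0]

```text
time: 29.9
ee_pos: [0.4478, -0.0213, 0.0933]
eef_rot: [0.987, -0.158, -0.001, 0.0]
ft_force: [0.7, -0.9, -4.3]
width: 0.0396
grip_force: 60.0
```

step_arm:
  delta_pos:
    - [0,1,0]
    - [0,1,0]
    - [0,1,0]
    - [-0.1,0.6,0]
    - [0,0.3,0]
    - [0,0,0]
    - [0,0,0]
  turn: [0,0,0,0,0,0,0]

```text
time: 30.6
ee_pos: [0.4461, 0.0736, 0.0937]
eef_rot: [0.987, -0.159, -0.0, 0.0]
ft_force: [1.1, -0.2, -4.8]
width: 0.0394
grip_force: 60.0
```

```bash
cat > f.py <<'E'
from h import *
w=snap('wrist');st=read_state();e=st['ee_pos'];q=st['eef_rot']
yaw=2*np.arctan2(q[1],q[0]);print(st['time'],e.round(4),np.degrees(yaw).round(2),st['ft_force'].round(1))
ux=np.array([np.cos(yaw),np.sin(yaw)]);uy=np.array([-ux[1],ux[0]])
v,u=np.mgrid[0:330,60:600];px=np.c_[u.ravel(),v.ravel()];P=depth(w,px);Z=w['z_map'][v.ravel(),u.ravel()]
zt=e[2]+.0215+.024
r=P[:,:2]-e[:2];X=r@ux;Y=r@uy
k=(Z>0)&(abs(P[:,2]-zt)<.005)&(abs(Y)<.05)&(X>.015)&(X<.13)
print('hook z',np.median(P[k,2]).round(4),'exp',zt.round(4),'Xmax',X[k].max().round(4))
for x0 in np.arange(.02,.12,.01):
    s=k&(X>=x0)&(X<x0+.01)
    if s.sum()>3:
        y=np.sort(Y[s]);g=np.argmax(np.diff(y));print(x0.round(2),s.sum(),'Y',y[0].round(4),y[-1].round(4),'mid',((y[0]+y[-1])/2).round(4),'slot',y[g].round(4),y[g+1].round(4),((y[g]+y[g+1])/2).round(4))
S=np.array([.6064,.0215])
s=(Z>0)&(abs(P[:,2]-.054)<.005)&(np.hypot(*(P[:,:2]-S).T)<.03)&~k
if s.sum()>10:
    c,rad=cv2.minEnclosingCircle((P[s,:2]*1000).astype(np.float32));print('stud',s.sum(),np.round(c,1),round(rad,1),P[s].mean(0).round(4))
    S=np.array(c)/1000
print('stud in tool: X,Y',((S-e[:2])@ux).round(4),((S-e[:2])@uy).round(4))
d=(Z>0)&(abs(P[:,2]-.012)<.005);print('deck z',np.median(P[d&(np.hypot(*(P[:,:2]-S).T)<.07),2]))
E
python3 f.py
```

```text
30.65 [0.4462 0.0734 0.0938] -18.33 [ 0.5 -0.7 -5.3]
hook z 0.1387 exp 0.1393 Xmax 0.1079
0.02 3213 Y -0.0342 0.0345 mid 0.0001 slot -0.0001 0.0003 0.0001
0.03 2658 Y -0.0339 0.0342 mid 0.0002 slot -0.0001 0.0003 0.0001
0.04 2145 Y -0.0341 0.0344 mid 0.0001 slot -0.0137 0.014 0.0001
0.05 2069 Y -0.0341 0.034 mid -0.0001 slot -0.0138 0.014 0.0001
0.06 2145 Y -0.0342 0.0339 mid -0.0001 slot -0.0178 0.014 -0.0019
0.07 2212 Y -0.0344 0.034 mid -0.0002 slot -0.0177 0.014 -0.0018
0.08 3059 Y -0.0343 0.0343 mid 0.0 slot 0.0129 0.0137 0.0133
0.09 1366 Y -0.0306 0.031 mid 0.0002 slot -0.0151 0.0153 0.0001
0.1 801 Y -0.033 0.0325 mid -0.0002 slot -0.0207 0.0208 0.0001
stud 745 [596.8  23.6] 16.3 [0.593  0.025  0.0531]
stud in tool: X,Y 0.1586 0.0001
deck z 0.011654512819551044
```

The hook is aligned within the grip (mouth at 0.108, slot centred within 0.2 mm). The stud is 0.168 ahead, about 0.5 mm to the left. Descend to about 2 mm above the deck.

step_arm:
  delta_pos:
    - [0,0,-0.5]
    - [0,0,-0.8]
    - [0,0,-0.8]
    - [0,0,-0.8]
    - [0,0,-0.6]
    - [0,0,-0.3]
    - [0,0.02,-0.15]
    - [0,0,0]
    - [0,0,0]
  turn: [0,0,0,0,0,0,0,0,0]

```text
time: 31.55
ee_pos: [0.4468, 0.0749, -0.0043]
eef_rot: [0.987, -0.159, 0.0, -0.0]
ft_force: [-0.6, 0.3, -5.3]
width: 0.0396
grip_force: 60.0
```

```bash
python3 f.py
```

```text
31.6 [ 0.4469  0.0749 -0.0041] -18.27 [ 1.5 -0.  -5.4]
hook z 0.0409 exp 0.0414 Xmax 0.1075
0.02 3213 Y -0.0343 0.034 mid -0.0002 slot -0.0004 0.0 -0.0002
0.03 2680 Y -0.0343 0.0341 mid -0.0001 slot -0.0009 -0.0004 -0.0007
0.04 2145 Y -0.0344 0.0339 mid -0.0003 slot -0.014 0.0137 -0.0002
0.05 2064 Y -0.0345 0.0336 mid -0.0005 slot -0.0142 0.0136 -0.0003
0.06 2162 Y -0.0345 0.0335 mid -0.0005 slot -0.0181 0.0137 -0.0022
0.07 2217 Y -0.0345 0.0337 mid -0.0004 slot -0.018 0.0137 -0.0021
0.08 3066 Y -0.0346 0.0338 mid -0.0004 slot 0.0125 0.0133 0.0129
0.09 1357 Y -0.0311 0.0304 mid -0.0003 slot -0.0159 0.0149 -0.0005
0.1 818 Y -0.0335 0.0324 mid -0.0005 slot -0.0212 0.0204 -0.0004
stud in tool: X,Y 0.1682 -0.0007
deck z 0.0116235160724769
```

Run:
```python
from h import *
w=load('wrist')
print(proj(w,[[.6064,.0215,.054],[.6064,.0215,.012]]).round(1))
v,u=np.mgrid[0:330,0:640];px=np.c_[u.ravel(),v.ravel()];P=depth(w,px)
k=(np.hypot(P[:,0]-.6064,P[:,1]-.0215)<.03)&(P[:,2]>.02)
print(k.sum(),P[k].mean(0).round(4),np.percentile(P[k,2],[5,50,95]),px[k].min(0),px[k].max(0))
c,r=cv2.minEnclosingCircle((P[k&(P[:,2]>.04),:2]*1000).astype(np.float32));print(c,r)
```

```text
[[ 317.8 -168. ]
 [ 317.6  -80.7]]<stdin>:6: RuntimeWarning: Mean of empty slice.
  ret = um.true_divide(
Traceback (most recent call last):
IndexError: index -1 is out of bounds for axis 0 with size 0
```

The stud is out of the wrist view here, but three estimates agree to about 1 mm and the play is ±4 mm. Lower 2.5 mm and advance to just before the latch.

step_arm:
  delta_pos:
    - [0,0,-0.1]
    - [0.38,-0.126,0]
    - [0.38,-0.126,0]
    - [0.38,-0.126,0]
    - [0.38,-0.126,0]
    - [0.38,-0.126,0]
    - [0.38,-0.126,0]
    - [0,0,0]
  turn: [0,0,0,0,0,0,0,0]

```text
time: 32.4
ee_pos: [0.5048, 0.0554, -0.0073]
eef_rot: [0.987, -0.159, 0.0, -0.0]
ft_force: [0.2, 0.1, -4.9]
width: 0.0395
grip_force: 60.0
```

step_arm:
  delta_pos:
    - [0.19,-0.063,0]
    - [0.19,-0.063,0]
    - [0.19,-0.063,0]
    - [0.19,-0.063,0]
    - [0,0,0]
  turn: [0,0,0,0,0]

```text
time: 32.9
ee_pos: [0.52, 0.0497, -0.0083]
eef_rot: [0.987, -0.159, -0.003, 0.001]
ft_force: [-9.2, 1.1, -3.8]
width: 0.0394
grip_force: 60.0
```

```bash
python3 f.py | sed -n '1,3p;13,20p'
```

```text
32.95 [ 0.5199  0.0496 -0.0083] -18.26 [-7.8  0.3 -4.3]
hook z 0.0366 exp 0.0372 Xmax 0.1081
0.02 3173 Y -0.0342 0.034 mid -0.0001 slot -0.0006 -0.0002 -0.0004
stud in tool: X,Y 0.0911 -0.0003
deck z 0.011605881801795129
```

The latch is being pushed (about 9 N). 45 mm to go.

step_arm:
  delta_pos:
    - [0.19,-0.063,0]
    - [0.19,-0.063,0]
    - [0.19,-0.063,0]
    - [0.19,-0.063,0]
    - [0,0,0]
  turn: [0,0,0,0,0]

```text
time: 33.45
ee_pos: [0.5404, 0.0419, -0.0081]
eef_rot: [0.987, -0.159, -0.001, 0.001]
ft_force: [-2.1, -4.5, -8.0]
width: 0.0398
grip_force: 60.0
```

step_arm:
  delta_pos:
    - [0.19,-0.063,0]
    - [0.19,-0.063,0]
    - [0.19,-0.063,0]
    - [0.1,-0.033,0]
    - [0.1,-0.033,0]
    - [0,0,0]
  turn: [0,0,0,0,0,0]

```text
time: 34.05
ee_pos: [0.5614, 0.0376, -0.007]
eef_rot: [0.987, -0.158, 0.001, -0.0]
ft_force: [-0.1, 0.4, -5.6]
width: 0.0395
grip_force: 60.0
```

```bash
python3 f.py
```

```text
34.1 [ 0.561   0.0376 -0.0071] -18.23 [-0.5 -0.1 -4.5]
hook z 0.0381 exp 0.0384 Xmax 0.1232
0.02 2766 Y -0.0342 0.0342 mid -0.0 slot -0.0007 -0.0003 -0.0005
0.03 1645 Y -0.0343 0.0342 mid -0.0 slot -0.0158 0.0117 -0.002
0.04 1406 Y -0.0343 0.034 mid -0.0001 slot -0.022 0.0181 -0.0019
0.05 1631 Y -0.0345 0.0337 mid -0.0004 slot -0.0182 0.0142 -0.002
0.06 2163 Y -0.0343 0.0339 mid -0.0002 slot -0.0179 0.0138 -0.002
0.07 2207 Y -0.0345 0.0338 mid -0.0004 slot -0.018 0.0139 -0.002
0.08 3178 Y -0.0344 0.0339 mid -0.0003 slot 0.0127 0.0134 0.0131
0.09 1352 Y -0.0309 0.0303 mid -0.0003 slot -0.015 0.015 0.0
0.1 876 Y -0.0328 0.0325 mid -0.0002 slot -0.0209 0.0203 -0.0003
stud 6747 [606.3  20.7] 19.0 [0.6071 0.0205 0.0545]
stud in tool: X,Y 0.0483 -0.0019
deck z 0.011574220879726704
```

Stud at (606.3,20.7), radius exactly 19 mm, 2.3 mm short of the bowl; the latch already spans the mouth again. Final seat, with a 1.5 mm sideways centring.

step_arm:
  delta_pos:
    - [0.02,-0.06,0]
    - [0.05,-0.03,0]
    - [0.05,-0.017,0]
    - [0.02,-0.007,0]
    - [0,0,0]
    - [0,0,0]
  turn: [0,0,0,0,0,0]

```text
time: 34.7
ee_pos: [0.564, 0.0342, -0.0073]
eef_rot: [0.987, -0.159, -0.0, 0.0]
ft_force: [0.7, 0.1, -4.5]
width: 0.0394
grip_force: 60.0
```

```bash
python3 f.py| sed -n '1,2p;7,20p'
```

```text
34.75 [ 0.564   0.0342 -0.0073] -18.26 [ 0.5  0.7 -5.9]
hook z 0.0377 exp 0.0382 Xmax 0.1269
0.06 2080 Y -0.0344 0.0337 mid -0.0004 slot -0.0179 0.0138 -0.0021
0.07 2246 Y -0.0344 0.0338 mid -0.0003 slot -0.0181 0.0138 -0.0021
0.08 3076 Y -0.0344 0.0338 mid -0.0003 slot 0.0126 0.0134 0.013
0.09 1356 Y -0.0309 0.0306 mid -0.0002 slot -0.0154 0.0151 -0.0001
0.1 828 Y -0.0331 0.0323 mid -0.0004 slot -0.0211 0.0205 -0.0003
stud 6715 [606.3  20.8] 19.0 [0.6072 0.0205 0.0545]
stud in tool: X,Y 0.0443 0.0005
deck z 0.011567449218439455
```

step_arm:
  delta_pos:
    - [0.03,-0.01,0]
    - [0.03,-0.01,0]
    - [0,0,0]
  turn: [0,0,0]

```text
time: 35.05
ee_pos: [0.5645, 0.034, -0.0075]
eef_rot: [0.987, -0.159, -0.001, 0.0]
ft_force: [-5.2, 1.7, -2.9]
width: 0.0397
grip_force: 60.0
```

Contact with the bowl (5 N along the axis), so it is fully home. Lower onto the deck and release.

step_arm:
  delta_pos:
    - [0,0,-0.04]
    - [0,0,-0.04]
    - [0,0,0]
  turn: [0,0,0]

```text
time: 35.35
ee_pos: [0.5646, 0.0341, -0.0095]
eef_rot: [0.987, -0.159, -0.001, 0.0]
ft_force: [-4.8, 1.0, -1.3]
width: 0.0394
grip_force: 60.0
```

step_arm:
  delta_pos:
    - [0,0,-0.02]
    - [0,0,0]
  turn: [0,0]

```text
time: 35.55
ee_pos: [0.5646, 0.0341, -0.0095]
eef_rot: [0.987, -0.159, -0.001, 0.0]
ft_force: [-7.2, 0.6, 3.4]
width: 0.0394
grip_force: 60.0
```

step_arm:
  delta_pos:
    - [0,0,0]
    - [0,0,0]
    - [0,0,0]
    - [0,0,0]
    - [0,0,0]
    - [0,0,0]
    - [0,0,0]
    - [0,0,0]
  turn: [0,0,0,0,0,0,0,0]
  grip: 0

```text
time: 36.35
ee_pos: [0.5656, 0.0336, -0.0098]
eef_rot: [0.987, -0.159, 0.0, 0.0]
ft_force: [-0.1, 0.1, -0.2]
width: 0.0865
grip_force: 0.0
```

step_arm:
  delta_pos:
    - [0,0,0.3]
    - [0,0,0.6]
    - [0,0,1]
    - [0,0,1]
    - [0,0,1]
    - [0,0,1]
    - [-0.5,0.16,1]
    - [-0.5,0.16,0]
    - [-0.5,0.16,0]
    - [0,0,0]
    - [0,0,0]
  turn: [0,0,0,0,0,0,0,0,0,0,0]

```text
time: 37.45
ee_pos: [0.5279, 0.0455, 0.1378]
eef_rot: [0.987, -0.159, 0.0, 0.0]
ft_force: [-0.3, -0.3, -0.5]
width: 0.0873
grip_force: 0.0
```

Run:
```python
from h import *
w=snap('wrist','w_end.png');t=snap('top')
print(read_state()['time'],read_state()['ee_pos'])
S=np.array([.6063,.0208]);yaw=np.radians(-18.26);ux=np.array([np.cos(yaw),np.sin(yaw)]);uy=np.array([-ux[1],ux[0]])
v,u=np.mgrid[0:330,60:600];px=np.c_[u.ravel(),v.ravel()];P=depth(w,px);Z=w['z_map'][v.ravel(),u.ravel()]
r=P[:,:2]-S;X=r@ux;Y=r@uy
h=(Z>0)&(P[:,2]>.045)&(P[:,2]<.06)&(np.hypot(X,Y)<.03);print('stud',cv2.minEnclosingCircle((P[h,:2]*1000).astype(np.float32)))
k=(Z>0)&(P[:,2]>.022)&(P[:,2]<.043)&(abs(Y)<.06)&(X>-.14)&(X<.075)
print('hook z',np.percentile(P[k,2],[2,25,50,75,98]).round(4))
for x0 in np.arange(-.08,.07,.01):
    q=k&(X>=x0)&(X<x0+.01)
    if q.sum()>3: print(x0.round(2),q.sum(),Y[q].min().round(4),Y[q].max().round(4),'z',np.median(P[q,2]).round(4),'inslot',(q&(abs(Y)<.011)).sum(), np.median(P[q&(abs(Y)<.011),2]).round(4) if (q&(abs(Y)<.011)).any() else '')
print('tipX',X[k&(abs(Y)>.015)].max())
# bar and others
v,u=np.mgrid[0:480,0:640];px=np.c_[u.ravel(),v.ravel()];P=depth(t,px)
a=(P[:,2]>.05)&(P[:,2]<.09)&(P[:,1]>.235)&(P[:,1]<.30)&(P[:,0]>.37)&(P[:,0]<.57);print('bar',a.sum(),P[a].min(0).round(3),P[a].max(0).round(3))
```

```text
37.55 [0.52823156 0.04533782 0.13750829]
stud ((606.809814453125, 20.770591735839844), 18.991130828857422)
hook z [0.0284 0.035  0.0356 0.0361 0.0377]
-0.08 490 -0.0204 0.0191 z 0.0357 inslot 270 0.0361
-0.07 514 -0.0203 0.0189 z 0.0359 inslot 285 0.0362
-0.06 515 -0.02 0.0196 z 0.0358 inslot 283 0.036
-0.05 517 -0.0199 0.0194 z 0.0358 inslot 278 0.0361
-0.04 535 -0.0198 0.0193 z 0.0357 inslot 296 0.0359
-0.03 692 -0.034 0.0336 z 0.0356 inslot 307 0.0357
-0.02 679 -0.034 0.0335 z 0.0355 inslot 79 0.0353
-0.01 458 -0.0345 0.0336 z 0.0356 inslot 0 
-0.0 433 -0.0343 0.0337 z 0.0355 inslot 0 
0.01 541 -0.034 0.0326 z 0.0357 inslot 0 
0.02 578 -0.0346 0.0332 z 0.0356 inslot 0 
0.03 631 -0.0343 0.0327 z 0.0356 inslot 6 0.0223
0.04 793 -0.0341 0.0326 z 0.0348 inslot 267 0.0312
0.05 356 -0.0332 0.0315 z 0.0357 inslot 0 
0.06 67 -0.0328 0.0296 z 0.0356 inslot 0 
tipX 0.06369382222298671
bar 684 [0.38  0.243 0.05 ] [0.559 0.293 0.085]
```

Tips are 63.7 mm past the stud axis (62 mm nominal when home). The hook is flat at z = 0.036, the latch lies shut across the mouth behind the stud, and the bar is unmoved.

```bash
python3 -c "
from bench import *
print(close_job())"
```

```text
the job is handed in; nothing more can be done
None
```

The hook was toppled flat onto the board, released, re-gripped by its shank and pushed fully home on the stud. The latch now lies shut behind the stud and the hook flat on the deck. The bar has not moved, and the bottle and tin were not approached. The job is handed in at 37.6 s.

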